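# Hang the green load pail on the twin hook of the load stand

### The job

With the green pail still standing on the mat, raise its flat-lying bail upright; then lift the pail by the bail and hang it by the bail on both prongs of the blue load stand's twin hook, and let go so that it hangs level and still. Keep the pail from tipping over and leave the orange pail where it stands.

Things in the scene. Friction and masses are not known exactly. Their poses are not given: they have to be found in the camera images.
- pail_green: Green steel load pail, 0.4-0.6 kg, 70 mm tall, 90 mm across the rim, standing on a 3 mm black mat. Origin: centre of its underside, z up. Its wire bail swings freely about an axis along the pail's y, 76 mm above the underside. At the start it lies level at a stop, pointing to the pail's -x, out past the rim; swing it up through 90 degrees. It falls back if let go before upright.
- green_grip (a point): Middle of the green pail's bail crossbar: white sleeve, free to spin, 12 mm thick, 40 mm long, on a straight 6 mm wire bar 118 mm long along this point's y (= the pail's y). 100 mm from the pivot axis: at the start 100 mm to the pail's -x from its centre, 76 mm above its underside, 55 mm off the rim; when upright, 176 mm above the underside. x axis: from bar to pivot axis.
- hook_seat (a point): Blue stand's twin hook: where the bar's middle rests, 222 mm up; z up. Two steel prongs 8 mm thick at y = +38 and -38 mm point to -x, toward the robot. Seats (x -15 to 15 mm) 3 mm below this point; upturned tips at x = -30, tops 19 mm above it; crosspiece and post beyond x = 117, top 16 mm above; base plate 207 mm below. Bring the raised bail in along +x, bar above the tips, then lower.
- pail_orange: Orange pail, a bystander of the same size and shape, also with a flat-lying bail with white sleeve; it must stay where it stands. Origin: centre of its underside.
Things that resemble listed ones, but are neither listed nor needed, are in the scene too. What is shaped like the pail_green but red is not meant.

How it is judged:
By the outcome, as a careful person would: the job done as asked, in the order asked, and still so for the second after the job is handed in, with the robot touching nothing.
It also fails if it takes over 67 s, if anything falls off the work surface, if the arm or the gripper's body presses on something with over 40 N, if the wrist force passes 120 N, or if a joint passes its speed limit or range.

### The arm

A 7-joint arm with a two-finger parallel gripper is mounted at the origin on the work surface. World frame = base frame: x ahead of the robot, y to its left, z up, the work surface at z = 0. Lengths are in m, angles in rad, forces in N, time in s.
With the tool pointing down it reaches from about 0.425 to 0.875 m from the base axis. Payload 8.4 kg.
Tool frame: the origin (TCP) lies at the very end of the fingers, on their centre line; the grasp point (between the pads) lies r.hold_point_z behind it (r.hold_point_z is the distance from the TCP to the grasp point, in m); x points along the fingers, y is the direction in which the jaws open and shut, and the axes are right-handed (so a half turn about x gives the same grasp; the last joint's range is limited). The gripper opens to 85 mm and grips with 20 to 120 N. Pads are 22 mm wide; open, the fingers measure 114 mm over their backs; the gripper's body (76 mm by 85 mm) begins 54 mm behind the grasp point. The pads swing forward as they close: fully open they stand 13 mm farther back than shut.
Start: joints at [-1.447, 0.333, 0.04, 1.465, -0.013, 1.343, -0.059], TCP at [0.144, 0.634, 0.231] pointing down, gripper open.
Joint ranges: [-2.58, 2.58], [-0.38, 2.09], [-1.3, 1.39], [0.25, 2.4], [-1.5, 4.64], [0.08, 2.09], [-2.65, 2.65]. Speed limits (rad/s): [2.22, 2.22, 2.79, 2.79, 3.14, 3.14, 3.14].

### API

Orientations are given as a unit quaternion [x, y, z, w].
In Python, from cell import r gives the robot as it stands.
- The arm moves only by the tool move_arm, never from a script. Its argument "steps" is a list of rows, each an object of numbers: "x", "y", "z": the shift along the tool's x, y, z each as a share of 40 mm, from -1 to 1; "wx", "wy", "wz": the turn, a rotation vector about the tool's x, y, z each as a share of pi/2 rad, from -1 to 1; "gripper": the closure, from 0 (fully open) to 1 (shut). In form: [{"x": .., "y": .., "z": .., "wx": .., "wy": .., "wz": .., "gripper": ..}, ...]. A call has 1 to 20 rows; each row shifts and turns the pose as measured when the row begins, along the tool's axes as they then stand; what a row does not reach is not made up. A row lasts 1/12 s, in which the tool goes at most 41.7 mm and 7.16 degrees, less where a joint would pass 70% of its speed; a pose out of reach is approached as far as the arm can. A call with a number of a shift or a turn outside -1 to 1 is refused whole. A call with a gripper value outside its range is refused whole. The fingers move at their own pace and stop on an object; "squeeze" is the grip in N (left out, the last holds). Time passes only in rows, so rows that do not move let the fingers close. It gives the time, the measured TCP pose, the force and the opening at its end, in the units of the state.
- r.get_state(): the state, without advancing time (a new reading comes with each control period).
- r.read_camera(name): name is "scene" or "top"; returns a dict with "img" (480x640x3 uint8, blue, green, red), "K" (3x3 intrinsics, pixels), "position" and "attitude" of the camera in the world. Camera axes: x right, y up, looking along -z (the intrinsics and any distortion apply to the point x, -y, -z); pixel columns grow to the right and rows downward; lengths in m; the calibration is good to about 2 mm. A picture is of the moment at which its call begins. There is no depth.
- r.job_done(): hands the job in, once; it reports no verdict.
The state is a dict: "time_s": time; "joint_pos": joint angles; "qvel": joint speeds; "joint_torque": joint torques, N m; "position": TCP position; "ee_rot": TCP orientation; "contact_force": force on the tool from outside, world axes, zero at the start; "moment": the same for the moment, N m; "gripper_width": finger opening in m.
Only numpy, scipy, OpenCV 4.12 (cv2) and the standard library are available. Lean on these libraries where they do the work, as an engineer would, in place of code of your own. Each camera call takes 0.05 s, during which the arm holds its last target.

## Working session

There is one attempt and no reset: what is moved stays moved. The work goes in short steps, Python scripts to look and compute and a tool call to move; the robot and the scene stay as the last step left them, time stands still between calls to the robot, and variables do not carry over. Pictures are saved under pics/ and viewed, and the job is handed in when it is done.

Besides the shell and the picture viewer there is one more tool, called after ">>>" by a JSON object that holds its "name" and its "arguments", one argument or row to a line. move_arm: Moves the arm, as the interface text tells. Its arguments: {"type":"object","properties":{"steps":{"type":"array","items":{"type":"object","properties":{"x":{"type":"number","minimum":-1,"maximum":1},"y":{"type":"number","minimum":-1,"maximum":1},"z":{"type":"number","minimum":-1,"maximum":1},"wx":{"type":"number","minimum":-1,"maximum":1},"wy":{"type":"number","minimum":-1,"maximum":1},"wz":{"type":"number","minimum":-1,"maximum":1},"gripper":{"type":"number"}}}},"squeeze":{"type":"number"}},"required":["steps"]}

```bash
mkdir -p pics; ls; python3 - <<'E'
from cell import r
import cv2
print(r.get_state(), r.hold_point_z)
for n in("scene","top"):
    c=r.read_camera(n); cv2.imwrite(f"pics/{n}0.png",c["img"]); print(n,c["K"],c["position"],c["attitude"],[k for k in c])
E
```

```text
pics
{'time_s': 0.0, 'joint_pos': array([-1.44716893,  0.33392168,  0.03986906,  1.46623028, -0.01338518,
        1.34332526, -0.05849358]), 'qvel': array([ 8.96399337e-05,  1.44115535e-04, -2.37359530e-03, -9.82594133e-04,
        6.89650890e-04, -8.62589098e-04, -6.47052897e-05]), 'joint_torque': array([ 6.51293112e-05, -6.58560991e+01,  1.36507530e+00, -4.05567133e+01,
        1.67104678e-02,  1.25043205e-02,  3.31983972e-05]), 'position': array([0.14357301, 0.63348799, 0.23043432]), 'ee_rot': array([ 0.07804734,  0.70274251, -0.07919131,  0.70270215]), 'contact_force': array([ 0.40925152, -0.39451806, -0.68990512]), 'moment': array([ 0.00202462, -0.03866345,  0.04438745]), 'gripper_width': 0.08600661948724865} 0.0187
scene [[476.90986308   0.         315.87633042]
 [  0.         476.90986308 244.71612557]
 [  0.           0.           1.        ]] [ 0.88479232 -0.47907648  0.98420347] [0.30620135 0.13254971 0.35384542 0.87376469] ['img', 'K', 'position', 'attitude']
top [[509.81049446   0.         320.95934533]
 [  0.         509.81049446 240.69664349]
 [  0.           0.           1.        ]] [0.2930329  0.00382222 1.43914504] [ 0.02528873 -0.03488984 -0.70526607  0.70763193] ['img', 'K', 'position', 'attitude']
```

View pics/scene0.png

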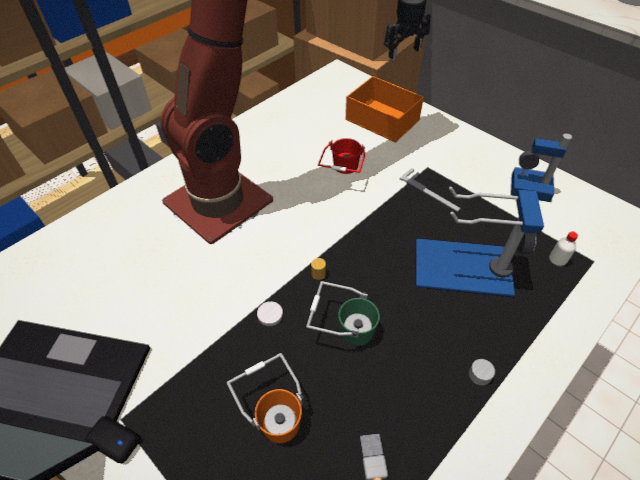

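View pics/top0.png

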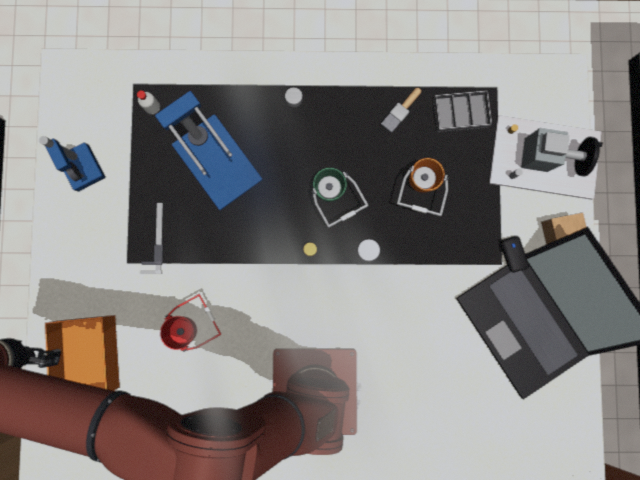

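Scene view: green pail at (358,320) with its sleeve at (315,303), orange pail at (278,415), and the blue stand with its twin prongs at (450,190)–(520,220). In the top view, green is at (330,184), orange at (426,176), the red look-alike at (180,332), and the stand's prongs span about (170,125)–(230,170). A smaller blue stand at (72,160) has no twin prongs. The green pail on the mat and the large blue stand fit the description. Next I'll enlarge both.

```bash
cat > h.py <<'E'
import numpy as np, cv2
from scipy.spatial.transform import Rotation as R
def ray(c,u,v):
    K=c["K"]; d=np.array([(u-K[0,2])/K[0,0],-(v-K[1,2])/K[1,1],-1.])
    return np.array(c["position"]),R.from_quat(c["attitude"]).apply(d)
def onz(c,u,v,z):
    o,d=ray(c,u,v); return o+d*(z-o[2])/d[2]
def proj(c,p):
    q=R.from_quat(c["attitude"]).inv().apply(np.asarray(p)-c["position"]); K=c["K"]
    return K[0,0]*q[0]/-q[2]+K[0,2], K[1,1]*-q[1]/-q[2]+K[1,2]
def tri(c1,p1,c2,p2):
    o1,d1=ray(c1,*p1);o2,d2=ray(c2,*p2);d1/=np.linalg.norm(d1);d2/=np.linalg.norm(d2)
    t=np.linalg.lstsq(np.c_[d1,-d2],o2-o1,rcond=None)[0]
    a=o1+d1*t[0];b=o2+d2*t[1];return (a+b)/2,np.linalg.norm(a-b)
E
python3 - <<'E'
import cv2,numpy as np
s=cv2.imread('pics/scene0.png');t=cv2.imread('pics/top0.png')
def crop(i,x,y,w,h,f): return cv2.resize(i[y:y+h,x:x+w],None,fx=f,fy=f,interpolation=cv2.INTER_CUBIC)
a=crop(s,295,270,100,75,4);b=crop(t,300,160,80,75,4)
cv2.imwrite('pics/cg.png',np.hstack([a,b]))
a=crop(s,395,130,200,170,2);b=crop(t,130,80,140,140,2.6)
h=max(a.shape[0],b.shape[0])
p=lambda i:cv2.copyMakeBorder(i,0,h-i.shape[0],0,0,cv2.BORDER_CONSTANT)
cv2.imwrite('pics/cs.png',np.hstack([p(a),p(b)]))
E
```

```text
(no output)
```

View pics/cg.png

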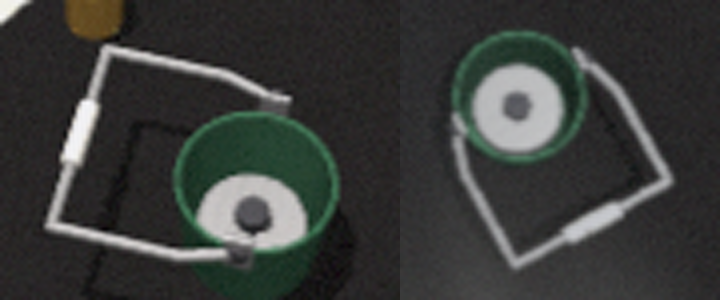

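View pics/cs.png

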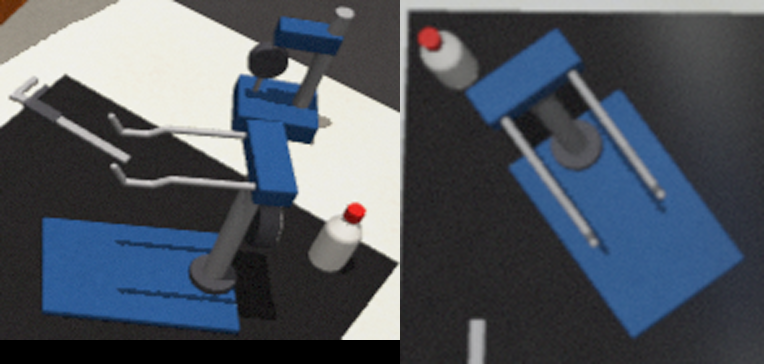

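The crop shows the green pail with a white-sleeved flat bail, and the blue stand with two upturned prongs. Both match the description.

```bash
cat > m.py <<'E'
from cell import r
from h import *
s=r.read_camera("scene");t=r.read_camera("top")
P=dict(sleeve=((315,303),(348.3,215.5)),
A=((322.3,282),(329.3,226.3)),B=((308,326.5),(367,205.8)),
tip1=((451,188),(204.6,173.5)),tip2=((453.5,213.5),(230,155)),
hingeA=((295+275/4,270+100/4),(300+59/4,160+125/4)),hingeB=((295+240/4,270+252/4),(300+180/4,160+57/4)),
root1=((395+245/2,130+134/2),(130+105/2.6,80+122/2.6)),root2=((395+255/2,130+186/2),(130+172/2.6,80+75/2.6)))
for k,v in P.items():
    print(k,*tri(s,v[0],t,v[1]))
# rim by mask
for n,c,b in(("scene",s,(330,285,390,350)),("top",t,(300,160,360,205))):
    im=c["img"];hsv=cv2.cvtColor(im,cv2.COLOR_BGR2HSV)
    m=cv2.inRange(hsv,(60,90,35),(90,255,255))
    z=np.zeros_like(m);z[b[1]:b[3],b[0]:b[2]]=m[b[1]:b[3],b[0]:b[2]]
    cs=cv2.findContours(z,cv2.RETR_EXTERNAL,cv2.CHAIN_APPROX_NONE)[0];cc=max(cs,key=cv2.contourArea)
    e=cv2.fitEllipse(cc);print(n,e, onz(c,*e[0],0.073))
E
python3 m.py
```

```text
sleeve [ 0.4779314  -0.0870382   0.08057403] 0.0020022043025384084
A [ 0.44929672 -0.03532225  0.07925179] 0.003907264388197867
B [ 0.50569725 -0.13770812  0.07489953] 0.0030024907137150263
tip1 [0.55649683 0.26661114 0.23690913] 0.0024900539698223573
tip2 [0.6029036  0.20770661 0.23452985] 0.0036203849035796876
hingeA [0.54290661 0.0030863  0.08223039] 0.0012554439823230978
hingeB [ 0.59056056 -0.07920595  0.07718826] 0.00016155547839200995
root1 [0.6733686  0.35440816 0.22567753] 0.0028435493795458742
root2 [0.71946024 0.29356889 0.22477909] 0.003509220155321506
scene ((358.2109680175781, 319.8180847167969), (36.946319580078125, 44.55794143676758), 2.519818067550659) [ 0.57301409 -0.0483671   0.073     ]
top ((328.91864013671875, 183.28526306152344), (28.04168701171875, 29.007171630859375), 106.53921508789062) [ 0.56625751 -0.03577349  0.073     ]
```

```bash
cat >> h.py <<'E'
def tgt_rot(yaw):  # tool x down, tool y along yaw
    y=np.array([np.cos(yaw),np.sin(yaw),0]);x=np.array([0,0,-1.]);return R.from_matrix(np.c_[x,y,np.cross(x,y)])
def go(st,p,rot=None):
    Q=R.from_quat(st["ee_rot"]); d=Q.inv().apply(np.asarray(p)-st["position"])
    print("shift mm tool",np.round(d*1000,1),"shares",np.round(d/.04,2),"world",np.round((np.asarray(p)-st["position"])*1000,1))
    if rot is not None: w=(Q.inv()*rot).as_rotvec(); print("rot deg",np.round(np.degrees(w),2),"shares",np.round(w/(np.pi/2),3))
E
python3 - <<'E'
from cell import r
from h import *
st=r.get_state();Q=R.from_quat(st["ee_rot"]);print(Q.as_matrix().round(3))
for y in(29,209):
    print(y);go(st,[.478,-.087,.2],tgt_rot(np.radians(y)))
E
```

```text
[[-0.     0.221  0.975]
 [-0.001  0.975 -0.221]
 [-1.    -0.001  0.   ]]
29
shift mm tool [  31.4 -628.9  485.4] shares [  0.79 -15.72  12.13] world [ 334.4 -720.7  -30.8]
rot deg [4.824e+01 3.000e-02 5.000e-02] shares [0.536 0.    0.001]
209
shift mm tool [  31.4 -628.9  485.4] shares [  0.79 -15.72  12.13] world [ 334.4 -720.7  -30.8]
rot deg [-1.3176e+02 -6.0000e-02  3.0000e-02] shares [-1.464e+00 -1.000e-03  0.000e+00]
```

>>> {"name": "move_arm", "arguments": {
  "steps": [
    {"x": -0.8,"wx": 0.077,"gripper": 0.5},
    {"x": -0.8,"wx": 0.077,"gripper": 0.5},
    {"x": -0.8,"wx": 0.077,"gripper": 0.5},
    {"x": -0.8,"wx": 0.077,"gripper": 0.5},
    {"wx": 0.077,"gripper": 0.5},
    {"wx": 0.077,"gripper": 0.5},
    {"wx": 0.074,"gripper": 0.5}
  ]
}}

```text
invalid input
```

```bash
cat > w.py <<'E'
import sys
from cell import r
from h import *
st=r.get_state();print(st["time_s"],st["position"].round(4),"w",round(st["gripper_width"],4),"F",st["contact_force"].round(1),np.round(st["joint_pos"],2))
a=list(map(float,sys.argv[1:]))
for i in range(0,len(a)-3,4): go(st,a[i:i+3],tgt_rot(np.radians(a[i+3])))
E
python3 w.py .15 .48 .36 29 .478 -.087 .2 29 .38 .36 .36 29 
```

```text
0.2 [0.1436 0.6337 0.2308] w 0.0855 F [ 0.5 -1.  -0.1] [-1.45  0.33  0.04  1.47 -0.01  1.34 -0.06]
shift mm tool [-129.1 -148.6   40.2] shares [-3.23 -3.71  1.01] world [   6.4 -153.7  129.2]
rot deg [4.824e+01 3.000e-02 5.000e-02] shares [0.536 0.    0.001]
shift mm tool [  31.4 -628.9  485.4] shares [  0.79 -15.72  12.13] world [ 334.4 -720.7  -30.8]
rot deg [4.824e+01 3.000e-02 5.000e-02] shares [0.536 0.    0.001]
shift mm tool [-129.  -214.8  291.1] shares [-3.23 -5.37  7.28] world [ 236.4 -273.7  129.2]
rot deg [4.824e+01 3.000e-02 5.000e-02] shares [0.536 0.    0.001]
```

>>> {"name": "move_arm", "arguments": {
  "steps": [
    {"x": -0.8,"y": 0,"z": 0,"wx": 0.077,"wy": 0,"wz": 0,"gripper": 0.5},
    {"x": -0.8,"y": 0,"z": 0,"wx": 0.077,"wy": 0,"wz": 0,"gripper": 0.5},
    {"x": -0.8,"y": 0,"z": 0,"wx": 0.077,"wy": 0,"wz": 0,"gripper": 0.5},
    {"x": -0.8,"y": 0,"z": 0,"wx": 0.077,"wy": 0,"wz": 0,"gripper": 0.5},
    {"x": 0,"y": 0,"z": 0,"wx": 0.077,"wy": 0,"wz": 0,"gripper": 0.5},
    {"x": 0,"y": 0,"z": 0,"wx": 0.077,"wy": 0,"wz": 0,"gripper": 0.5},
    {"x": 0,"y": 0,"z": 0,"wx": 0.074,"wy": 0,"wz": 0,"gripper": 0.5}
  ],
  "squeeze": 40
}}

```text
time_s: 0.78
position: [0.1435, 0.6323, 0.362]
ee_rot: [0.364, 0.604, -0.369, 0.605]
contact_force: [0.8, 0.0, -0.2]
gripper_width: 0.0428
```

```bash
python3 w.py .15 .48 .36 29 .478 -.087 .2 29 .38 .36 .36 29 
```

```text
0.7833 [0.1435 0.6323 0.362 ] w 0.0428 F [ 0.8  0.  -0.2] [-1.54  0.31  0.17  1.24 -0.05  1.6  -0.9 ]
shift mm tool [  3.1 -64.6 138.1] shares [ 0.08 -1.61  3.45] world [   6.5 -152.3   -2. ]
rot deg [-1.5   0.31  0.25] shares [-0.017  0.003  0.003]
shift mm tool [166.5 -34.8 791.6] shares [ 4.16 -0.87 19.79] world [ 334.5 -719.3 -162. ]
rot deg [-1.5   0.31  0.25] shares [-0.017  0.003  0.003]
shift mm tool [  3.6  84.  350.7] shares [0.09 2.1  8.77] world [ 236.5 -272.3   -2. ]
rot deg [-1.5   0.31  0.25] shares [-0.017  0.003  0.003]
```

>>> {"name": "move_arm", "arguments": {
  "steps": [
    {"x": 0,"y": 0.24,"z": 0.9,"wx": 0,"wy": 0,"wz": 0,"gripper": 0.5},
    {"x": 0,"y": 0.24,"z": 0.97,"wx": 0,"wy": 0,"wz": 0,"gripper": 0.5},
    {"x": 0,"y": 0.24,"z": 0.97,"wx": 0,"wy": 0,"wz": 0,"gripper": 0.5},
    {"x": 0,"y": 0.24,"z": 0.97,"wx": 0,"wy": 0,"wz": 0,"gripper": 0.5},
    {"x": 0,"y": 0.24,"z": 0.97,"wx": 0,"wy": 0,"wz": 0,"gripper": 0.5},
    {"x": 0,"y": 0.24,"z": 0.97,"wx": 0,"wy": 0,"wz": 0,"gripper": 0.5},
    {"x": 0,"y": 0.24,"z": 0.97,"wx": 0,"wy": 0,"wz": 0,"gripper": 0.5},
    {"x": 0,"y": 0.24,"z": 0.97,"wx": 0,"wy": 0,"wz": 0,"gripper": 0.5},
    {"x": 0,"y": 0.24,"z": 0.97,"wx": 0,"wy": 0,"wz": 0,"gripper": 0.5},
    {"x": 0,"y": 0,"z": 0,"wx": -0.015,"wy": 0,"wz": 0,"gripper": 0.5}
  ]
}}

```text
time_s: 1.62
position: [0.3836, 0.3521, 0.3598]
ee_rot: [0.358, 0.608, -0.364, 0.608]
contact_force: [0.7, -1.5, 0.5]
gripper_width: 0.0425
```

```bash
python3 w.py .478 -.087 .2 29 
```

```text
1.6167 [0.3836 0.3521 0.3598] w 0.0425 F [ 0.7 -1.5  0.5] [-1.21  0.03  0.39  1.57 -0.01  1.56 -0.32]
shift mm tool [ 163.3 -126.   429.8] shares [ 4.08 -3.15 10.74] world [  94.4 -439.1 -159.8]
rot deg [-0.41  0.33  0.45] shares [-0.005  0.004  0.005]
```

>>> {"name": "move_arm", "arguments": {
  "steps": [
    {"x": 0,"y": -0.24,"z": 0.83,"wx": 0,"wy": 0,"wz": 0,"gripper": 0.5},
    {"x": 0,"y": -0.24,"z": 0.83,"wx": 0,"wy": 0,"wz": 0,"gripper": 0.5},
    {"x": 0,"y": -0.24,"z": 0.83,"wx": 0,"wy": 0,"wz": 0,"gripper": 0.5},
    {"x": 0.3,"y": -0.24,"z": 0.83,"wx": 0,"wy": 0,"wz": 0,"gripper": 0.5},
    {"x": 0.4,"y": -0.24,"z": 0.83,"wx": 0,"wy": 0,"wz": 0,"gripper": 0.5},
    {"x": 0.4,"y": -0.24,"z": 0.83,"wx": 0,"wy": 0,"wz": 0,"gripper": 0.5},
    {"x": 0.4,"y": -0.24,"z": 0.83,"wx": 0,"wy": 0,"wz": 0,"gripper": 0.5},
    {"x": 0.4,"y": -0.24,"z": 0.83,"wx": 0,"wy": 0,"wz": 0,"gripper": 0.5},
    {"x": 0.4,"y": -0.24,"z": 0.83,"wx": 0,"wy": 0,"wz": 0,"gripper": 0.5},
    {"x": 0.4,"y": -0.24,"z": 0.83,"wx": 0,"wy": 0,"wz": 0,"gripper": 0.5},
    {"x": 0.4,"y": -0.24,"z": 0.83,"wx": 0,"wy": 0,"wz": 0,"gripper": 0.5},
    {"x": 0.4,"y": -0.24,"z": 0.83,"wx": 0,"wy": 0,"wz": 0,"gripper": 0.5},
    {"x": 0.4,"y": -0.24,"z": 0.75,"wx": 0,"wy": 0,"wz": 0,"gripper": 0.5},
    {"x": 0,"y": 0,"z": 0,"wx": 0,"wy": 0,"wz": 0,"gripper": 0.5}
  ]
}}

```text
time_s: 2.78
position: [0.4798, -0.1058, 0.1998]
ee_rot: [0.361, 0.607, -0.361, 0.609]
contact_force: [-0.4, -0.7, 0.3]
gripper_width: 0.0422
```

```bash
python3 w.py .478 -.087 .06 29; python3 - <<'E'
from cell import r
import cv2
for n in("scene","top"): cv2.imwrite(f"pics/{n}1.png",r.read_camera(n)["img"])
E
```

```text
2.7833 [ 0.4798 -0.1058  0.1998] w 0.0422 F [-0.4 -0.7  0.3] [-0.84 -0.01  0.98  1.92  0.01  1.22  0.64]
shift mm tool [139.8   7.3 -17.6] shares [ 3.5   0.18 -0.44] world [  -1.8   18.8 -139.8]
rot deg [-0.42  0.08 -0.08] shares [-0.005  0.001 -0.001]
```

View pics/scene1.png

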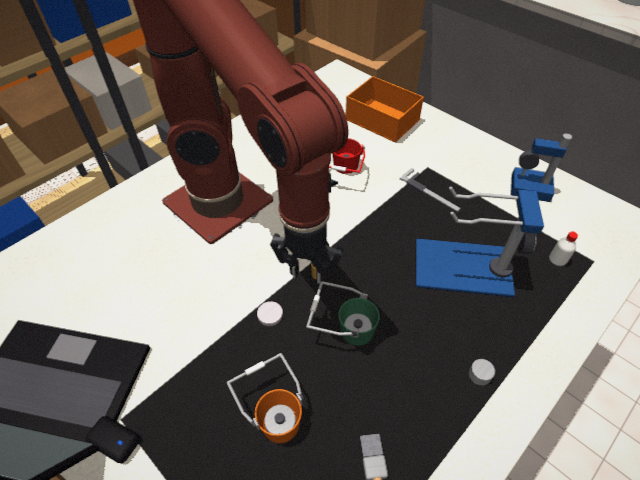

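Fingertips hover at about (300,275), above the sleeve (316,303). Next: correct the offset and descend.

>>> {"name": "move_arm", "arguments": {
  "steps": [
    {"x": 0,"y": 0.18,"z": -0.44,"wx": -0.004,"wy": 0,"wz": 0,"gripper": 0.5},
    {"x": 0.5,"y": 0,"z": 0,"wx": 0,"wy": 0,"wz": 0,"gripper": 0.5},
    {"x": 0.5,"y": 0,"z": 0,"wx": 0,"wy": 0,"wz": 0,"gripper": 0.5},
    {"x": 0.5,"y": 0,"z": 0,"wx": 0,"wy": 0,"wz": 0,"gripper": 0.5},
    {"x": 0.5,"y": 0,"z": 0,"wx": 0,"wy": 0,"wz": 0,"gripper": 0.5},
    {"x": 0.3,"y": 0,"z": 0,"wx": 0,"wy": 0,"wz": 0,"gripper": 0.5},
    {"x": 0,"y": 0,"z": 0,"wx": 0,"wy": 0,"wz": 0,"gripper": 0.5}
  ]
}}

```text
time_s: 3.47
position: [0.4819, -0.0701, 0.1096]
ee_rot: [0.358, 0.611, -0.35, 0.613]
contact_force: [-0.7, 0.1, -0.5]
gripper_width: 0.0428
```

```bash
python3 w.py .478 -.087 .06 29; python3 - <<'E'
from cell import r
import cv2,numpy as np
L=[]
for n,(x,y) in(("scene",(260,240)),("top",(270,150))): L.append(cv2.resize(r.read_camera(n)["img"][y:y+110,x:x+110],None,fx=3.6,fy=3.6,interpolation=cv2.INTER_CUBIC))
cv2.imwrite("pics/c2.png",np.hstack(L))
E
```

```text
3.4667 [ 0.4819 -0.0701  0.1096] w 0.0428 F [-0.7  0.1 -0.5] [-0.83  0.13  0.96  2.04 -0.14  1.02  0.72]
shift mm tool [ 49.4 -12.4  12.8] shares [ 1.24 -0.31  0.32] world [ -3.9 -16.9 -49.6]
rot deg [ 0.89 -0.15 -0.68] shares [ 0.01  -0.002 -0.008]
```

View pics/c2.png

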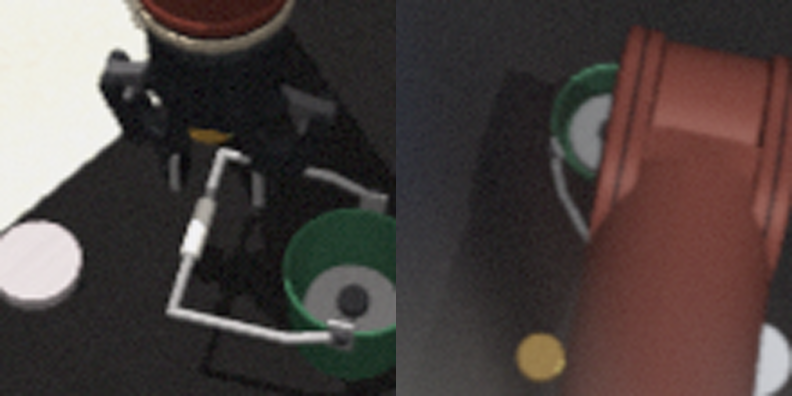

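The fingers straddle the bar but sit nearer its upper end, about 17 mm off the sleeve. I'll correct this in smaller rows, letting the arm settle.

>>> {"name": "move_arm", "arguments": {
  "steps": [
    {"x": 0,"y": -0.15,"z": 0.16,"wx": 0.005,"wy": 0,"wz": -0.004,"gripper": 0.5},
    {"x": 0,"y": -0.15,"z": 0.16,"wx": 0.005,"wy": 0,"wz": -0.004,"gripper": 0.5},
    {"x": 0,"y": 0,"z": 0,"wx": 0,"wy": 0,"wz": 0,"gripper": 0.5},
    {"x": 0,"y": 0,"z": 0,"wx": 0,"wy": 0,"wz": 0,"gripper": 0.5}
  ]
}}

```text
time_s: 3.9
position: [0.4808, -0.0885, 0.1151]
ee_rot: [0.361, 0.608, -0.357, 0.61]
contact_force: [-0.2, 0.0, 0.4]
gripper_width: 0.0425
```

```bash
python3 w.py .478 -.087 .06 29
```

```text
3.9 [ 0.4808 -0.0885  0.1151] w 0.0425 F [-0.2  0.   0.4] [-0.8   0.13  0.97  2.03 -0.13  1.04  0.74]
shift mm tool [55.1 -2.1 -2.6] shares [ 1.38 -0.05 -0.07] world [ -2.8   1.5 -55.1]
rot deg [-0.04 -0.06 -0.32] shares [-0.    -0.001 -0.004]
```

>>> {"name": "move_arm", "arguments": {
  "steps": [
    {"x": 0.3,"y": -0.02,"z": -0.03,"wx": 0,"wy": 0,"wz": 0,"gripper": 0.5},
    {"x": 0.3,"y": -0.02,"z": -0.03,"wx": 0,"wy": 0,"wz": 0,"gripper": 0.5},
    {"x": 0.3,"y": 0,"z": 0,"wx": 0,"wy": 0,"wz": 0,"gripper": 0.5},
    {"x": 0.2,"y": 0,"z": 0,"wx": 0,"wy": 0,"wz": 0,"gripper": 0.5},
    {"x": 0.1,"y": 0,"z": 0,"wx": 0,"wy": 0,"wz": 0,"gripper": 0.5},
    {"x": 0,"y": 0,"z": 0,"wx": 0,"wy": 0,"wz": 0,"gripper": 0.5},
    {"x": 0,"y": 0,"z": 0,"wx": 0,"wy": 0,"wz": 0,"gripper": 0.5}
  ]
}}

```text
time_s: 4.48
position: [0.4791, -0.0871, 0.0642]
ee_rot: [0.362, 0.608, -0.357, 0.61]
contact_force: [0.5, -0.4, 0.3]
gripper_width: 0.0426
```

```bash
python3 w.py .478 -.087 .06 29; python3 - <<'E'
from cell import r
import cv2,numpy as np
x,y=260,240
cv2.imwrite("pics/c3.png",cv2.resize(r.read_camera("scene")["img"][y:y+110,x:x+140],None,fx=5,fy=5,interpolation=cv2.INTER_CUBIC))
E
```

```text
4.4833 [ 0.4791 -0.0871  0.0642] w 0.0426 F [ 0.5 -0.4  0.3] [-0.75  0.23  0.94  2.08 -0.24  0.93  0.83]
shift mm tool [ 4.2 -1.  -0.7] shares [ 0.11 -0.02 -0.02] world [-1.1  0.1 -4.2]
rot deg [-0.12 -0.04 -0.5 ] shares [-0.001 -0.    -0.006]
```

View pics/c3.png

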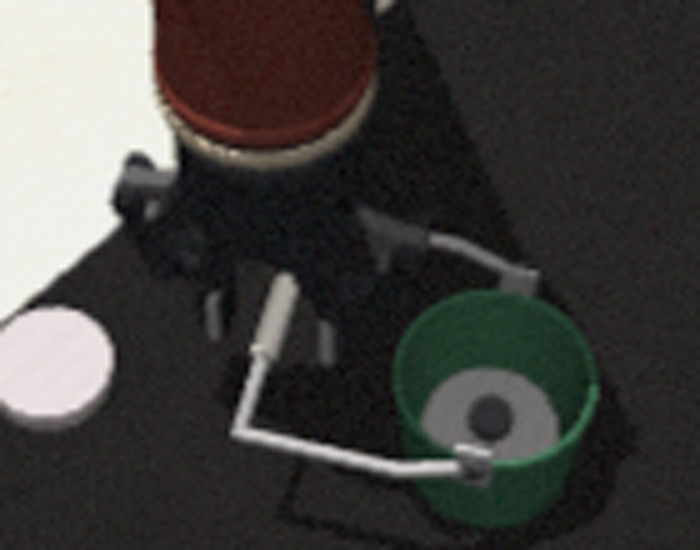

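The sleeve (275,320 in the crop) lies between the two pads (215,320 and 325,340). Closing now.

>>> {"name": "move_arm", "arguments": {
  "steps": [
    {"x": 0.1,"y": 0,"z": 0,"wx": 0,"wy": 0,"wz": 0,"gripper": 0.7},
    {"x": 0,"y": 0,"z": 0,"wx": 0,"wy": 0,"wz": 0,"gripper": 1},
    {"x": 0,"y": 0,"z": 0,"wx": 0,"wy": 0,"wz": 0,"gripper": 1},
    {"x": 0,"y": 0,"z": 0,"wx": 0,"wy": 0,"wz": 0,"gripper": 1},
    {"x": 0,"y": 0,"z": 0,"wx": 0,"wy": 0,"wz": 0,"gripper": 1},
    {"x": 0,"y": 0,"z": 0,"wx": 0,"wy": 0,"wz": 0,"gripper": 1}
  ],
  "squeeze": 50
}}

```text
time_s: 5.03
position: [0.4801, -0.087, 0.0613]
ee_rot: [0.363, 0.607, -0.356, 0.611]
contact_force: [-0.3, 0.5, -1.0]
gripper_width: 0.0101
```

```bash
python3 w.py .478 -.087 .06 29
```

```text
5.0333 [ 0.4801 -0.087   0.0613] w 0.0101 F [-0.3  0.5 -1. ] [-0.74  0.24  0.94  2.08 -0.25  0.92  0.83]
shift mm tool [ 1.3 -1.9 -1. ] shares [ 0.03 -0.05 -0.02] world [-2.1 -0.  -1.3]
rot deg [-0.1  -0.03 -0.64] shares [-0.001 -0.    -0.007]
```

>>> {"name": "move_arm", "arguments": {
  "steps": [
    {"x": -0.26,"y": 0.014,"z": 0,"wx": 0,"wy": 0,"wz": 0,"gripper": 1},
    {"x": -0.26,"y": 0.041,"z": 0,"wx": 0,"wy": 0,"wz": 0,"gripper": 1},
    {"x": -0.25,"y": 0.068,"z": 0,"wx": 0,"wy": 0,"wz": 0,"gripper": 1},
    {"x": -0.24,"y": 0.094,"z": 0,"wx": 0,"wy": 0,"wz": 0,"gripper": 1},
    {"x": 0,"y": 0,"z": 0,"wx": 0,"wy": 0,"wz": 0,"gripper": 1},
    {"x": 0,"y": 0,"z": 0,"wx": 0,"wy": 0,"wz": 0,"gripper": 1}
  ]
}}

```text
time_s: 5.53
position: [0.4901, -0.0817, 0.1081]
ee_rot: [0.364, 0.606, -0.355, 0.612]
contact_force: [0.3, 1.6, -1.6]
gripper_width: 0.0102
```

```bash
cat > arc.py <<'E'
import sys
from cell import r
from h import *
st=r.get_state(); n=np.array([np.cos(np.radians(29)),np.sin(np.radians(29)),0]); l=np.array([-n[1],n[0],0])
d=st["position"]-np.array([.4801,-.087,.0613])
print("n",(d@n*1e3).round(1),"up",(d[2]*1e3).round(1),"lat",(d@l*1e3).round(1),"radius",np.hypot(100-d@n*1e3,d[2]*1e3).round(1),"ang",np.degrees(np.arctan2(d[2]*1e3,100-d@n*1e3)).round(1))
print("F n,l,z",(st["contact_force"]@n).round(1),(st["contact_force"]@l).round(1),st["contact_force"][2].round(1),st["time_s"])
for a in map(float,sys.argv[1:]):
    t=np.radians(a); go(st,np.array([.4801,-.087,.0613])+n*.1*(1-np.cos(t))+np.array([0,0,.1*np.sin(t)]),tgt_rot(np.radians(29)))
E
python3 arc.py 30 60
```

```text
n 11.3 up 46.8 lat -0.2 radius 100.3 ang 27.8
F n,l,z 1.0 1.3 -1.6 5.5333
shift mm tool [-3.2  2.1 -0.3] shares [-0.08  0.05 -0.01] world [1.7 1.2 3.2]
rot deg [-0.06  0.02 -0.9 ] shares [-0.001  0.    -0.01 ]
shift mm tool [-39.2  39.3  -0.3] shares [-0.98  0.98 -0.01] world [33.7 19.  39.8]
rot deg [-0.06  0.02 -0.9 ] shares [-0.001  0.    -0.01 ]
```

>>> {"name": "move_arm", "arguments": {
  "steps": [
    {"x": -0.206,"y": 0.123,"z": 0,"wx": 0,"wy": 0,"wz": 0,"gripper": 1},
    {"x": -0.193,"y": 0.142,"z": 0,"wx": 0,"wy": 0,"wz": 0,"gripper": 1},
    {"x": -0.179,"y": 0.16,"z": 0,"wx": 0,"wy": 0,"wz": 0,"gripper": 1},
    {"x": -0.163,"y": 0.176,"z": 0,"wx": 0,"wy": 0,"wz": 0,"gripper": 1},
    {"x": -0.133,"y": 0.173,"z": 0,"wx": 0,"wy": 0,"wz": 0,"gripper": 1},
    {"x": 0,"y": 0,"z": 0,"wx": 0,"wy": 0,"wz": 0,"gripper": 1},
    {"x": 0,"y": 0,"z": 0,"wx": 0,"wy": 0,"wz": 0,"gripper": 1}
  ]
}}

```text
time_s: 6.12
position: [0.5198, -0.0648, 0.1471]
ee_rot: [0.363, 0.606, -0.354, 0.612]
contact_force: [0.6, 0.9, -2.4]
gripper_width: 0.0101
```

```bash
python3 arc.py 75 90
```

```text
n 45.5 up 85.8 lat 0.2 radius 101.6 ang 57.6
F n,l,z 0.9 0.5 -2.4 6.1167
shift mm tool [-10.4  28.8   0.2] shares [-0.26  0.72  0.  ] world [25.1 13.7 10.8]
rot deg [-0.    0.04 -0.87] shares [-0.    0.   -0.01]
shift mm tool [-13.4  54.7   0.2] shares [-0.33  1.37  0.  ] world [47.7 26.3 14.2]
rot deg [-0.    0.04 -0.87] shares [-0.    0.   -0.01]
```

>>> {"name": "move_arm", "arguments": {
  "steps": [
    {"x": -0.1,"y": 0.22,"z": 0,"wx": 0,"wy": 0,"wz": 0,"gripper": 1},
    {"x": -0.08,"y": 0.22,"z": 0,"wx": 0,"wy": 0,"wz": 0,"gripper": 1},
    {"x": -0.06,"y": 0.23,"z": 0,"wx": 0,"wy": 0,"wz": 0,"gripper": 1},
    {"x": -0.04,"y": 0.23,"z": 0,"wx": 0,"wy": 0,"wz": 0,"gripper": 1},
    {"x": -0.01,"y": 0.2,"z": 0,"wx": 0,"wy": 0,"wz": 0,"gripper": 1},
    {"x": 0,"y": 0.1,"z": 0,"wx": 0,"wy": 0,"wz": 0,"gripper": 1},
    {"x": 0,"y": 0,"z": 0,"wx": 0,"wy": 0,"wz": 0,"gripper": 1},
    {"x": 0,"y": 0,"z": 0,"wx": 0,"wy": 0,"wz": 0,"gripper": 1}
  ]
}}

```text
time_s: 6.78
position: [0.5668, -0.039, 0.1609]
ee_rot: [0.363, 0.607, -0.355, 0.612]
contact_force: [0.2, 0.4, 2.6]
gripper_width: 0.0102
```

```bash
python3 arc.py 90; python3 - <<'E'
from cell import r
import cv2,numpy as np
cv2.imwrite("pics/s4.png",r.read_camera("scene")["img"])
E
```

```text
n 99.1 up 99.6 lat -0.0 radius 99.6 ang 89.5
F n,l,z 0.3 0.3 2.6 6.7833
shift mm tool [-0.4  0.9 -0. ] shares [-0.01  0.02 -0.  ] world [0.8 0.4 0.4]
rot deg [ 0.02  0.04 -0.78] shares [ 0.     0.    -0.009]
```

View pics/s4.png

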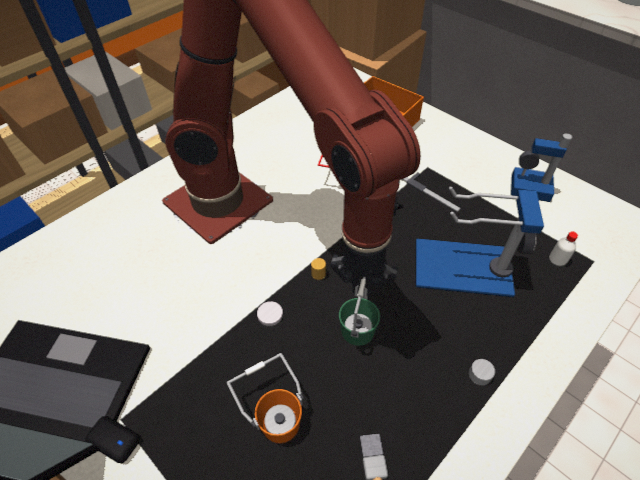

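The bail stands upright and the pail still stands at (358,322). Now a straight lift.

>>> {"name": "move_arm", "arguments": {
  "steps": [
    {"x": 0,"y": 0,"z": 0,"wx": 0,"wy": 0,"wz": 0,"gripper": 1},
    {"x": 0,"y": 0,"z": 0,"wx": 0,"wy": 0,"wz": 0,"gripper": 1},
    {"x": -0.05,"y": 0,"z": 0,"wx": 0,"wy": 0,"wz": 0,"gripper": 1},
    {"x": -0.1,"y": 0,"z": 0,"wx": 0,"wy": 0,"wz": 0,"gripper": 1},
    {"x": -0.15,"y": 0,"z": 0,"wx": 0,"wy": 0,"wz": 0,"gripper": 1},
    {"x": -0.2,"y": 0,"z": 0,"wx": 0,"wy": 0,"wz": 0,"gripper": 1},
    {"x": -0.2,"y": 0,"z": 0,"wx": 0,"wy": 0,"wz": 0,"gripper": 1},
    {"x": -0.2,"y": 0,"z": 0,"wx": 0,"wy": 0,"wz": 0,"gripper": 1},
    {"x": -0.2,"y": 0,"z": 0,"wx": 0,"wy": 0,"wz": 0,"gripper": 1},
    {"x": -0.2,"y": 0,"z": 0,"wx": 0,"wy": 0,"wz": 0,"gripper": 1},
    {"x": -0.2,"y": 0,"z": 0,"wx": 0,"wy": 0,"wz": 0,"gripper": 1},
    {"x": -0.2,"y": 0,"z": 0,"wx": 0,"wy": 0,"wz": 0,"gripper": 1},
    {"x": -0.2,"y": 0,"z": 0,"wx": 0,"wy": 0,"wz": 0,"gripper": 1},
    {"x": -0.2,"y": 0,"z": 0,"wx": 0,"wy": 0,"wz": 0,"gripper": 1},
    {"x": -0.2,"y": 0,"z": 0,"wx": 0,"wy": 0,"wz": 0,"gripper": 1},
    {"x": -0.1,"y": 0,"z": 0,"wx": 0,"wy": 0,"wz": 0,"gripper": 1},
    {"x": 0,"y": 0,"z": 0,"wx": 0,"wy": 0,"wz": 0,"gripper": 1}
  ],
  "squeeze": 70
}}

```text
time_s: 8.25
position: [0.5628, -0.0412, 0.2667]
ee_rot: [0.363, 0.607, -0.356, 0.611]
contact_force: [-0.0, -0.3, -5.3]
gripper_width: 0.0097
```

```bash
python3 w.py .524 .195 .271 37.5; python3 - <<'E'
from cell import r
from h import *
c=r.read_camera("scene");cv2.imwrite("pics/s5.png",c["img"])
t=r.read_camera("top");print("foot",onz(t,130+175/2.6,80+145/2.6,.02), onz(c,502,268,.02))
cv2.imwrite("pics/t5.png",t["img"])
E
```

```text
8.25 [ 0.5628 -0.0412  0.2667] w 0.0097 F [-0.  -0.3 -5.3] [-0.84  0.18  0.96  1.67 -0.16  1.36  0.65]
shift mm tool [  -3.    80.1 -225.6] shares [-0.08  2.   -5.64] world [-38.8 236.2   4.3]
rot deg [-8.62 -0.04 -0.68] shares [-0.096 -0.    -0.008]
foot [0.71128196 0.33603131 0.02      ] [0.7150524  0.33464388 0.02      ]
```

View pics/s5.png

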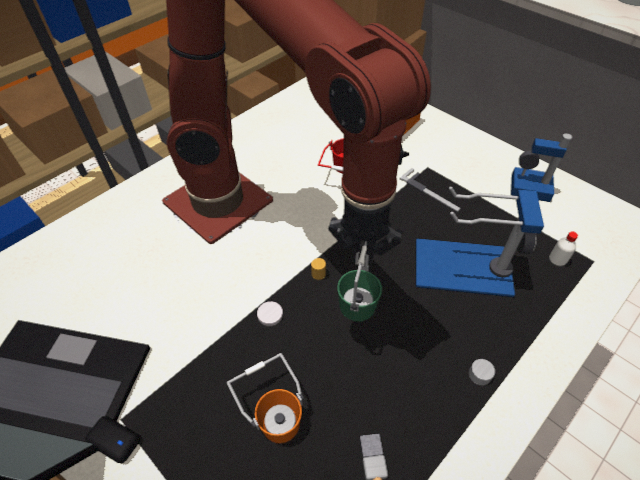

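The pail hangs free (5.3 N on the wrist). Moving it sideways to stand before the hook.

>>> {"name": "move_arm", "arguments": {
  "steps": [
    {"x": 0,"y": 0.03,"z": -0.08,"wx": 0,"wy": 0,"wz": 0,"gripper": 1},
    {"x": 0,"y": 0.06,"z": -0.16,"wx": -0.005,"wy": 0,"wz": 0,"gripper": 1},
    {"x": 0,"y": 0.1,"z": -0.24,"wx": -0.005,"wy": 0,"wz": 0,"gripper": 1},
    {"x": 0,"y": 0.11,"z": -0.31,"wx": -0.006,"wy": 0,"wz": 0,"gripper": 1},
    {"x": 0,"y": 0.12,"z": -0.34,"wx": -0.006,"wy": 0,"wz": 0,"gripper": 1},
    {"x": 0,"y": 0.12,"z": -0.34,"wx": -0.006,"wy": 0,"wz": 0,"gripper": 1},
    {"x": 0,"y": 0.12,"z": -0.34,"wx": -0.006,"wy": 0,"wz": 0,"gripper": 1},
    {"x": 0,"y": 0.12,"z": -0.34,"wx": -0.006,"wy": 0,"wz": 0,"gripper": 1},
    {"x": 0,"y": 0.12,"z": -0.34,"wx": -0.006,"wy": 0,"wz": 0,"gripper": 1},
    {"x": 0,"y": 0.12,"z": -0.34,"wx": -0.006,"wy": 0,"wz": 0,"gripper": 1},
    {"x": 0,"y": 0.12,"z": -0.34,"wx": -0.006,"wy": 0,"wz": 0,"gripper": 1},
    {"x": 0,"y": 0.12,"z": -0.34,"wx": -0.006,"wy": 0,"wz": 0,"gripper": 1},
    {"x": 0,"y": 0.12,"z": -0.34,"wx": -0.006,"wy": 0,"wz": 0,"gripper": 1},
    {"x": 0,"y": 0.12,"z": -0.34,"wx": -0.006,"wy": 0,"wz": 0,"gripper": 1},
    {"x": 0,"y": 0.12,"z": -0.34,"wx": -0.006,"wy": 0,"wz": 0,"gripper": 1},
    {"x": 0,"y": 0.1,"z": -0.29,"wx": -0.005,"wy": 0,"wz": 0,"gripper": 1},
    {"x": 0,"y": 0.08,"z": -0.2,"wx": -0.004,"wy": 0,"wz": 0,"gripper": 1},
    {"x": 0,"y": 0.05,"z": -0.12,"wx": 0,"wy": 0,"wz": 0,"gripper": 1},
    {"x": 0,"y": 0.02,"z": -0.05,"wx": 0,"wy": 0,"wz": 0,"gripper": 1},
    {"x": 0,"y": 0,"z": 0,"wx": 0,"wy": 0,"wz": 0,"gripper": 1}
  ]
}}

```text
time_s: 10.02
position: [0.5005, 0.2013, 0.2631]
ee_rot: [0.31, 0.637, -0.305, 0.637]
contact_force: [-0.6, -0.2, -3.8]
gripper_width: 0.0095
```

```bash
python3 w.py .524 .195 .271 37.5; python3 - <<'E'
from cell import r
from h import *
c=r.read_camera("scene");t=r.read_camera("top")
a=c["img"][110:310,330:560];b=t["img"][80:220,130:300]
a=cv2.resize(a,None,fx=1.8,fy=1.8,interpolation=cv2.INTER_CUBIC);b=cv2.resize(b,(int(170*360/140),360),interpolation=cv2.INTER_CUBIC)
print(a.shape,b.shape)
cv2.imwrite("pics/c6.png",np.hstack([a[:360],b])[:,:800])
cv2.imwrite("pics/s6.png",c["img"]);cv2.imwrite("pics/t6.png",t["img"])
E
```

```text
10.0167 [0.5005 0.2013 0.2631] w 0.0095 F [-0.6 -0.2 -3.8] [-1.17  0.09  0.77  1.72 -0.07  1.35  0.28]
shift mm tool [-7.9 14.5 19.5] shares [-0.2   0.36  0.49] world [23.5 -6.3  7.9]
rot deg [ 0.95 -0.19 -0.31] shares [ 0.011 -0.002 -0.003]
(360, 414, 3) (360, 437, 3)
```

View pics/c6.png

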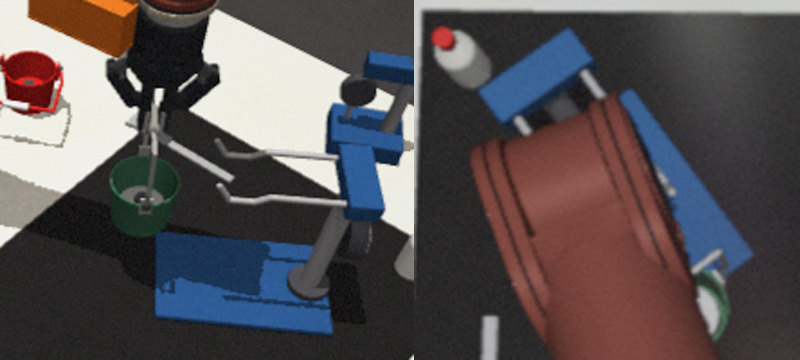

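The pail hangs upright in front of the prongs, whose tips are at (220,145) and (222,188) in the crop. The gripper sits at (160,85). Next: align, then check the hook pose.

>>> {"name": "move_arm", "arguments": {
  "steps": [
    {"x": -0.05,"y": 0.09,"z": 0.12,"wx": 0.003,"wy": 0,"wz": 0,"gripper": 1},
    {"x": -0.05,"y": 0.09,"z": 0.12,"wx": 0.003,"wy": 0,"wz": 0,"gripper": 1},
    {"x": -0.05,"y": 0.09,"z": 0.12,"wx": 0.003,"wy": 0,"wz": 0,"gripper": 1},
    {"x": -0.02,"y": 0.05,"z": 0.07,"wx": 0,"wy": 0,"wz": 0,"gripper": 1},
    {"x": 0,"y": 0,"z": 0,"wx": 0,"wy": 0,"wz": 0,"gripper": 1},
    {"x": 0,"y": 0,"z": 0,"wx": 0,"wy": 0,"wz": 0,"gripper": 1}
  ]
}}

```text
time_s: 10.62
position: [0.5256, 0.1901, 0.2711]
ee_rot: [0.317, 0.633, -0.313, 0.634]
contact_force: [0.5, 0.8, -4.2]
gripper_width: 0.0097
```

```bash
cat > hk.py <<'E'
import sys
from cell import r
from h import *
st=r.get_state();yaw=np.radians(37.5);x=np.array([np.cos(yaw),np.sin(yaw),0]);y=np.array([-x[1],x[0],0]);S=np.array([.6035,.2555,.222])
b=st["position"]+[0,0,.0184]-S; print(st["time_s"],"bar in hook mm",(b@x*1e3).round(1),(b@y*1e3).round(1),(b[2]*1e3).round(1),"F",st["contact_force"].round(1),"w",st["gripper_width"].round(4))
Q=R.from_quat(st["ee_rot"]);print("rot err",np.degrees((Q.inv()*tgt_rot(yaw)).as_rotvec()).round(2))
E
python3 hk.py;python3 w.py .6035 .2555 .268 37.5; python3 - <<'E'
from cell import r
from h import *
c=r.read_camera("scene");t=r.read_camera("top")
c0=cv2.imread("pics/scene0.png");t0=cv2.imread("pics/top0.png")
yaw=np.radians(37.5);x=np.array([np.cos(yaw),np.sin(yaw),0]);y=np.array([-x[1],x[0],0]);S=np.array([.6035,.2555,.222])
L=[]
for cc,i,(u,v,w,h) in((c,c0,(430,160,120,90)),(t,t0,(150,90,105,90))):
    f=400/w; j=cv2.resize(i[v:v+h,u:u+w],None,fx=f,fy=f,interpolation=cv2.INTER_CUBIC)
    for X in(-30,-15,15,117):
        for Y in(38,-38):
            p=proj(cc,S+x*X/1e3+y*Y/1e3+np.array([0,0,.015 if X==-30 else -.007]))
            cv2.circle(j,(int((p[0]-u+.5)*f),int((p[1]-v+.5)*f)),3,(0,0,255),-1)
    L.append(j[:300])
cv2.imwrite("pics/c7.png",np.hstack(L))
E
```

```text
10.6167 [0.5256 0.1901 0.2711] w 0.0097 F [ 0.5  0.8 -4.2] [-1.13  0.14  0.79  1.67 -0.11  1.37  0.32]
shift mm tool [  3.7 101.6  -5.2] shares [ 0.09  2.54 -0.13] world [77.9 65.4 -3.1]
rot deg [-0.38 -0.09 -0.34] shares [-0.004 -0.001 -0.004]Traceback (most recent call last):
  File "hk.py", line 5, in <module>
    b=st["position"]+[0,0,.0184]-S; print(st["time_s"],"bar in hook mm",(b@x*1e3).round(1),(b@y*1e3).round(1),(b[2]*1e3).round(1),"F",st["contact_force"].round(1),"w",st["gripper_width"].round(4))
                                                                                                                                                                       ^^^^^^^^^^^^^^^^^^^^^^^^^
AttributeError: 'float' object has no attribute 'round'
```

View pics/c7.png

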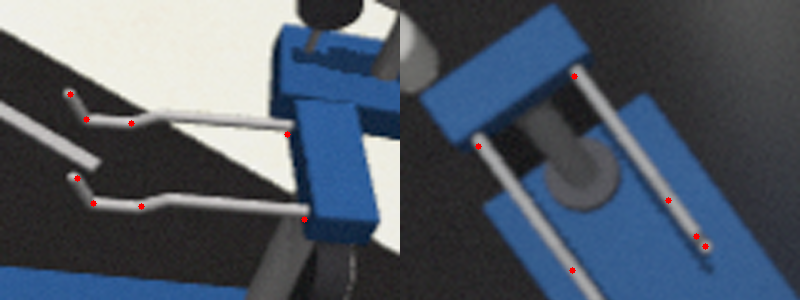

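The projected hook points (seats, tips, roots) land on the prongs in both views. Advancing over the tips.

>>> {"name": "move_arm", "arguments": {
  "steps": [
    {"x": 0,"y": 0.05,"z": -0.01,"wx": 0,"wy": 0,"wz": 0,"gripper": 1},
    {"x": 0,"y": 0.1,"z": -0.01,"wx": 0,"wy": 0,"wz": 0,"gripper": 1},
    {"x": 0,"y": 0.15,"z": -0.01,"wx": -0.002,"wy": 0,"wz": 0,"gripper": 1},
    {"x": 0,"y": 0.2,"z": -0.01,"wx": -0.002,"wy": 0,"wz": 0,"gripper": 1},
    {"x": 0,"y": 0.2,"z": -0.01,"wx": 0,"wy": 0,"wz": 0,"gripper": 1},
    {"x": 0,"y": 0.2,"z": -0.01,"wx": 0,"wy": 0,"wz": 0,"gripper": 1},
    {"x": 0,"y": 0.2,"z": -0.01,"wx": 0,"wy": 0,"wz": 0,"gripper": 1},
    {"x": 0,"y": 0.2,"z": -0.01,"wx": 0,"wy": 0,"wz": 0,"gripper": 1},
    {"x": 0,"y": 0.2,"z": -0.01,"wx": 0,"wy": 0,"wz": 0,"gripper": 1},
    {"x": 0,"y": 0.2,"z": -0.01,"wx": 0,"wy": 0,"wz": 0,"gripper": 1},
    {"x": 0,"y": 0.2,"z": -0.01,"wx": 0,"wy": 0,"wz": 0,"gripper": 1},
    {"x": 0,"y": 0.18,"z": -0.01,"wx": 0,"wy": 0,"wz": 0,"gripper": 1},
    {"x": 0,"y": 0.12,"z": 0,"wx": 0,"wy": 0,"wz": 0,"gripper": 1},
    {"x": 0,"y": 0.08,"z": 0,"wx": 0,"wy": 0,"wz": 0,"gripper": 1},
    {"x": 0,"y": 0.04,"z": 0,"wx": 0,"wy": 0,"wz": 0,"gripper": 1},
    {"x": 0,"y": 0,"z": 0,"wx": 0,"wy": 0,"wz": 0,"gripper": 1},
    {"x": 0,"y": 0,"z": 0,"wx": 0,"wy": 0,"wz": 0,"gripper": 1}
  ]
}}

```text
time_s: 12.13
position: [0.603, 0.26, 0.2694]
ee_rot: [0.312, 0.635, -0.31, 0.635]
contact_force: [-0.4, 0.3, -3.1]
gripper_width: 0.0096
```

```bash
sed -i 's/st\["gripper_width"\].round(4)/round(st["gripper_width"],4)/' hk.py; python3 hk.py; python3 w.py .6035 .2555 .268 37.5; python3 - <<'E'
from cell import r
from h import *
c=r.read_camera("scene")["img"][100:310,380:600]
cv2.imwrite("pics/c8.png",cv2.resize(c,None,fx=2.8,fy=2.8,interpolation=cv2.INTER_CUBIC))
E
```

```text
12.1333 bar in hook mm 2.4 3.9 65.8 F [-0.4  0.3 -3.1] w 0.0096
rot err [ 0.31 -0.12 -0.18]
12.1333 [0.603  0.26   0.2694] w 0.0096 F [-0.4  0.3 -3.1] [-1.03  0.4   0.76  1.42 -0.28  1.43  0.39]
shift mm tool [ 1.4 -2.4  3.9] shares [ 0.03 -0.06  0.1 ] world [ 0.5 -4.5 -1.4]
rot deg [ 0.31 -0.12 -0.18] shares [ 0.003 -0.001 -0.002]
```

View pics/c8.png

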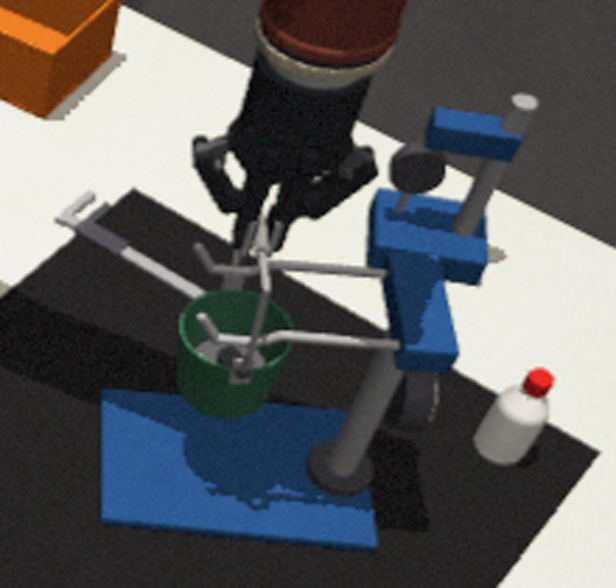

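The bar is past the tips and above both seats. Lowering.

>>> {"name": "move_arm", "arguments": {
  "steps": [
    {"x": 0.05,"y": -0.03,"z": 0.03,"wx": 0.002,"wy": 0,"wz": 0,"gripper": 1},
    {"x": 0.1,"y": -0.03,"z": 0.04,"wx": 0.001,"wy": 0,"wz": 0,"gripper": 1},
    {"x": 0.15,"y": 0,"z": 0.03,"wx": 0,"wy": 0,"wz": 0,"gripper": 1},
    {"x": 0.15,"y": 0,"z": 0,"wx": 0,"wy": 0,"wz": 0,"gripper": 1},
    {"x": 0.15,"y": 0,"z": 0,"wx": 0,"wy": 0,"wz": 0,"gripper": 1},
    {"x": 0.15,"y": 0,"z": 0,"wx": 0,"wy": 0,"wz": 0,"gripper": 1},
    {"x": 0.15,"y": 0,"z": 0,"wx": 0,"wy": 0,"wz": 0,"gripper": 1},
    {"x": 0.15,"y": 0,"z": 0,"wx": 0,"wy": 0,"wz": 0,"gripper": 1},
    {"x": 0.15,"y": 0,"z": 0,"wx": 0,"wy": 0,"wz": 0,"gripper": 1},
    {"x": 0.1,"y": 0,"z": 0,"wx": 0,"wy": 0,"wz": 0,"gripper": 1},
    {"x": 0.05,"y": 0,"z": 0,"wx": 0,"wy": 0,"wz": 0,"gripper": 1},
    {"x": 0,"y": 0,"z": 0,"wx": 0,"wy": 0,"wz": 0,"gripper": 1},
    {"x": 0,"y": 0,"z": 0,"wx": 0,"wy": 0,"wz": 0,"gripper": 1}
  ]
}}

```text
time_s: 13.27
position: [0.6024, 0.2543, 0.2088]
ee_rot: [0.314, 0.635, -0.312, 0.633]
contact_force: [0.1, -0.0, -4.0]
gripper_width: 0.0094
```

```bash
python3 hk.py
```

```text
13.2667 bar in hook mm -1.6 -0.2 5.2 F [ 0.1 -0.  -4. ] w 0.0094
rot err [-0.02 -0.19 -0.13]
```

>>> {"name": "move_arm", "arguments": {
  "steps": [
    {"x": 0.05,"y": 0.02,"z": 0,"wx": 0,"wy": 0,"wz": 0,"gripper": 1},
    {"x": 0.05,"y": 0.02,"z": 0,"wx": 0,"wy": 0,"wz": 0,"gripper": 1},
    {"x": 0.03,"y": 0,"z": 0,"wx": 0,"wy": 0,"wz": 0,"gripper": 1},
    {"x": 0,"y": 0,"z": 0,"wx": 0,"wy": 0,"wz": 0,"gripper": 1},
    {"x": 0,"y": 0,"z": 0,"wx": 0,"wy": 0,"wz": 0,"gripper": 1}
  ]
}}

```text
time_s: 13.68
position: [0.6043, 0.2555, 0.2041]
ee_rot: [0.314, 0.635, -0.311, 0.634]
contact_force: [0.3, 1.4, -3.6]
gripper_width: 0.0096
```

```bash
python3 hk.py; python3 - <<'E'
from cell import r
from h import *
c=r.read_camera("scene")["img"][130:310,400:560]
cv2.imwrite("pics/c9.png",cv2.resize(c,None,fx=3.3,fy=3.3,interpolation=cv2.INTER_CUBIC))
E
```

```text
13.6833 bar in hook mm 0.6 -0.4 0.5 F [ 0.3  1.4 -3.6] w 0.0096
rot err [-0.02 -0.17 -0.21]
```

View pics/c9.png

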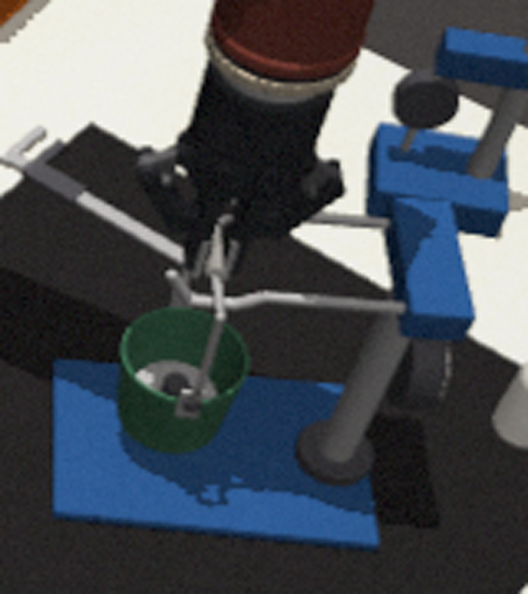

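The bar is about at the seats, but most of the weight is still on the hand. I'll lower a little more until the load transfers.

>>> {"name": "move_arm", "arguments": {
  "steps": [
    {"x": 0.03,"y": 0,"z": 0,"wx": 0,"wy": 0,"wz": 0,"gripper": 1},
    {"x": 0.03,"y": 0,"z": 0,"wx": 0,"wy": 0,"wz": 0,"gripper": 1},
    {"x": 0,"y": 0,"z": 0,"wx": 0,"wy": 0,"wz": 0,"gripper": 1},
    {"x": 0,"y": 0,"z": 0,"wx": 0,"wy": 0,"wz": 0,"gripper": 1}
  ]
}}

```text
time_s: 14.07
position: [0.6048, 0.2558, 0.2041]
ee_rot: [0.315, 0.634, -0.31, 0.634]
contact_force: [-0.7, -0.6, -3.6]
gripper_width: 0.0096
```

```bash
python3 hk.py
```

```text
14.0667 bar in hook mm 1.2 -0.5 0.5 F [-0.7 -0.6 -3.6] w 0.0096
rot err [-0.01 -0.21 -0.36]
```

>>> {"name": "move_arm", "arguments": {
  "steps": [
    {"x": 0.08,"y": 0,"z": 0,"wx": 0,"wy": 0,"wz": 0,"gripper": 1},
    {"x": 0.06,"y": 0,"z": 0,"wx": 0,"wy": 0,"wz": 0,"gripper": 1},
    {"x": 0,"y": 0,"z": 0,"wx": 0,"wy": 0,"wz": 0,"gripper": 1},
    {"x": 0,"y": 0,"z": 0,"wx": 0,"wy": 0,"wz": 0,"gripper": 1}
  ]
}}

```text
time_s: 14.4
position: [0.6056, 0.2561, 0.2041]
ee_rot: [0.317, 0.634, -0.308, 0.634]
contact_force: [0.0, 0.2, -4.2]
gripper_width: 0.0097
```

```bash
python3 hk.py
```

```text
14.4 bar in hook mm 2.0 -0.8 0.5 F [ 0.   0.2 -4.2] w 0.0097
rot err [-0.01 -0.31 -0.64]
```

>>> {"name": "move_arm", "arguments": {
  "steps": [
    {"x": 0.1,"y": 0,"z": 0,"wx": 0,"wy": 0,"wz": 0,"gripper": 1},
    {"x": 0.1,"y": 0,"z": 0,"wx": 0,"wy": 0,"wz": 0,"gripper": 1}
  ]
}}

```text
time_s: 14.57
position: [0.6062, 0.2564, 0.2023]
ee_rot: [0.319, 0.634, -0.307, 0.634]
contact_force: [-23.6, -6.5, 44.1]
gripper_width: 0.0095
```

```bash
python3 hk.py; python3 - <<'E'
from cell import r
from h import *
s=r.get_state();print(s["joint_pos"].round(3),s["joint_torque"].round(1),s["moment"].round(2))
c=r.read_camera("scene")["img"][130:310,400:560]
cv2.imwrite("pics/c10.png",cv2.resize(c,None,fx=3.3,fy=3.3,interpolation=cv2.INTER_CUBIC))
E
```

```text
14.5667 bar in hook mm 2.7 -1.0 -1.3 F [-23.6  -6.5  44.1] w 0.0095
rot err [-0.   -0.43 -0.87]
[-1.014  0.428  0.747  1.524 -0.31   1.296  0.424] [  1.8 -36.1   8.2 -29.   -0.2  -8.1  -0. ] [-1.26  4.69  0.03]
```

View pics/c10.png

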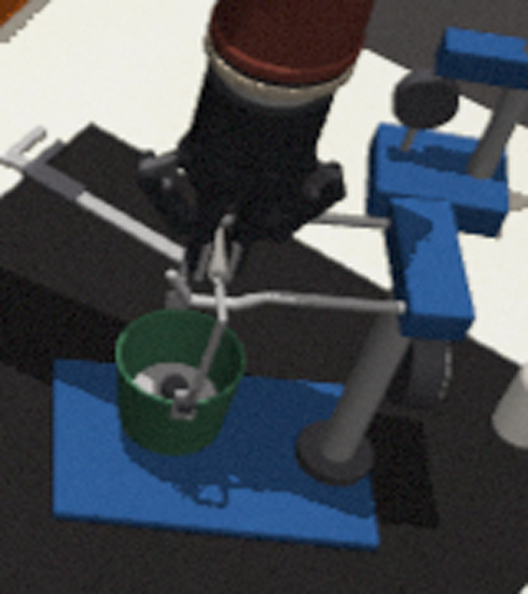

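The firm upward push (44 N) under a small press shows the bar is resting on the seats. I'll relax and open part-way.

>>> {"name": "move_arm", "arguments": {
  "steps": [
    {"x": -0.03,"y": 0,"z": 0,"wx": 0,"wy": 0,"wz": 0,"gripper": 1},
    {"x": 0,"y": 0,"z": 0,"wx": 0,"wy": 0,"wz": 0,"gripper": 1},
    {"x": 0,"y": 0,"z": 0,"wx": 0,"wy": 0,"wz": 0,"gripper": 1}
  ],
  "squeeze": 20
}}

```text
time_s: 14.87
position: [0.6065, 0.2563, 0.2048]
ee_rot: [0.32, 0.634, -0.306, 0.634]
contact_force: [-0.2, 0.5, -4.1]
gripper_width: 0.0097
```

```bash
python3 hk.py
```

```text
14.8667 bar in hook mm 2.9 -1.2 1.2 F [-0.2  0.5 -4.1] w 0.0097
rot err [-0.01 -0.47 -1.  ]
```

>>> {"name": "move_arm", "arguments": {
  "steps": [
    {"x": 0.03,"y": 0,"z": 0,"wx": 0,"wy": 0,"wz": 0,"gripper": 1},
    {"x": 0.02,"y": 0,"z": 0,"wx": 0,"wy": 0,"wz": 0,"gripper": 0.82},
    {"x": 0,"y": 0,"z": 0,"wx": 0,"wy": 0,"wz": 0,"gripper": 0.75},
    {"x": 0,"y": 0,"z": 0,"wx": 0,"wy": 0,"wz": 0,"gripper": 0.65},
    {"x": 0,"y": 0,"z": 0,"wx": 0,"wy": 0,"wz": 0,"gripper": 0.5},
    {"x": 0,"y": 0,"z": 0,"wx": 0,"wy": 0,"wz": 0,"gripper": 0.5},
    {"x": 0,"y": 0,"z": 0,"wx": 0,"wy": 0,"wz": 0,"gripper": 0.5}
  ]
}}

```text
time_s: 15.45
position: [0.6071, 0.2566, 0.2007]
ee_rot: [0.319, 0.634, -0.306, 0.635]
contact_force: [0.5, -0.8, -0.0]
gripper_width: 0.043
```

```bash
python3 hk.py; python3 - <<'E'
from cell import r
from h import *
c=r.read_camera("scene")["img"][130:310,400:560]
cv2.imwrite("pics/c11.png",cv2.resize(c,None,fx=3.3,fy=3.3,interpolation=cv2.INTER_CUBIC))
E
```

```text
15.45 bar in hook mm 3.6 -1.3 -2.9 F [ 0.5 -0.8 -0. ] w 0.043
rot err [-0.   -0.37 -0.97]
```

View pics/c11.png

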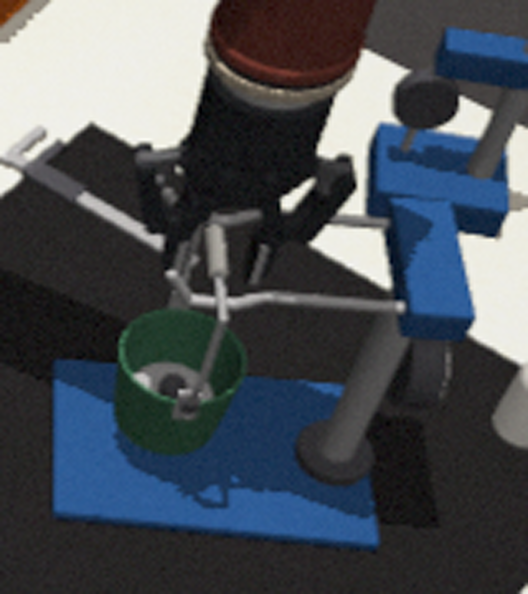

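The fingers are open and the load on the hand is zero. The bar rests on both prongs, with the sleeve at (215,248) between the open pads. Retreating straight up.

>>> {"name": "move_arm", "arguments": {
  "steps": [
    {"x": -0.1,"y": 0,"z": 0,"wx": 0,"wy": 0,"wz": 0,"gripper": 0.5},
    {"x": -0.2,"y": 0,"z": 0,"wx": 0,"wy": 0,"wz": 0,"gripper": 0.5},
    {"x": -0.3,"y": 0,"z": 0,"wx": 0,"wy": 0,"wz": 0,"gripper": 0.5},
    {"x": -0.4,"y": 0,"z": 0,"wx": 0,"wy": 0,"wz": 0,"gripper": 0.5},
    {"x": -0.5,"y": 0,"z": 0,"wx": 0,"wy": 0,"wz": 0,"gripper": 0.5},
    {"x": -0.6,"y": 0,"z": 0,"wx": 0,"wy": 0,"wz": 0,"gripper": 0.5},
    {"x": -0.6,"y": 0,"z": 0,"wx": 0,"wy": 0,"wz": 0,"gripper": 0.5},
    {"x": -0.5,"y": -0.4,"z": 0,"wx": 0,"wy": 0,"wz": 0,"gripper": 0.5},
    {"x": 0,"y": -0.8,"z": 0,"wx": 0,"wy": 0,"wz": 0,"gripper": 0.5},
    {"x": 0,"y": -0.8,"z": 0,"wx": 0,"wy": 0,"wz": 0,"gripper": 0.5},
    {"x": 0,"y": -0.8,"z": 0,"wx": 0,"wy": 0,"wz": 0,"gripper": 0.5},
    {"x": 0,"y": -0.8,"z": 0,"wx": 0,"wy": 0,"wz": 0,"gripper": 0.5},
    {"x": 0,"y": -0.4,"z": 0,"wx": 0,"wy": 0,"wz": 0,"gripper": 0.5},
    {"x": 0,"y": 0,"z": 0,"wx": 0,"wy": 0,"wz": 0,"gripper": 0.5}
  ]
}}

```text
time_s: 16.67
position: [0.4769, 0.151, 0.3445]
ee_rot: [0.323, 0.631, -0.304, 0.636]
contact_force: [0.2, 0.6, 1.3]
gripper_width: 0.0424
```

```bash
python3 hk.py; python3 - <<'E'
from cell import r
from h import *
i=r.read_camera("scene")["img"];cv2.imwrite("pics/s12.png",i);cv2.imwrite("pics/t12.png",r.read_camera("top")["img"])
cv2.imwrite("pics/c12.png",cv2.resize(i[130:310,400:560],None,fx=3.3,fy=3.3,interpolation=cv2.INTER_CUBIC))
E
```

```text
16.6667 bar in hook mm -164.0 -5.8 140.9 F [0.2 0.6 1.3] w 0.0424
rot err [-0.16 -0.28 -1.57]
```

View pics/c12.png

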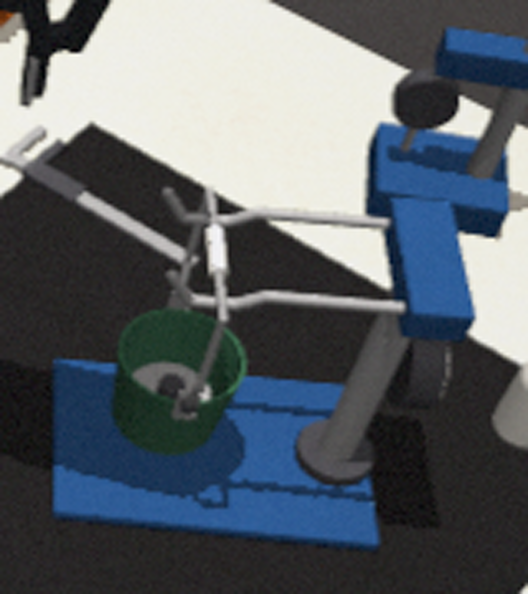

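View pics/s12.png

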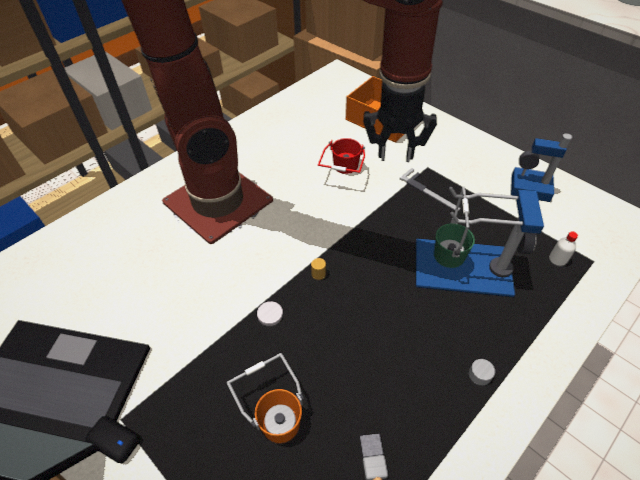

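The pail hangs on both prongs, the hand is clear, and orange is unmoved at (278,416). I'll let it settle and compare frames for stillness.

>>> {"name": "move_arm", "arguments": {
  "steps": [
    {"x": 0,"y": 0,"z": 0,"wx": 0,"wy": 0,"wz": 0,"gripper": 0.5},
    {"x": 0,"y": 0,"z": 0,"wx": 0,"wy": 0,"wz": 0,"gripper": 0.5},
    {"x": 0,"y": 0,"z": 0,"wx": 0,"wy": 0,"wz": 0,"gripper": 0.5},
    {"x": 0,"y": 0,"z": 0,"wx": 0,"wy": 0,"wz": 0,"gripper": 0.5},
    {"x": 0,"y": 0,"z": 0,"wx": 0,"wy": 0,"wz": 0,"gripper": 0.5},
    {"x": 0,"y": 0,"z": 0,"wx": 0,"wy": 0,"wz": 0,"gripper": 0.5},
    {"x": 0,"y": 0,"z": 0,"wx": 0,"wy": 0,"wz": 0,"gripper": 0.5},
    {"x": 0,"y": 0,"z": 0,"wx": 0,"wy": 0,"wz": 0,"gripper": 0.5},
    {"x": 0,"y": 0,"z": 0,"wx": 0,"wy": 0,"wz": 0,"gripper": 0.5},
    {"x": 0,"y": 0,"z": 0,"wx": 0,"wy": 0,"wz": 0,"gripper": 0.5},
    {"x": 0,"y": 0,"z": 0,"wx": 0,"wy": 0,"wz": 0,"gripper": 0.5},
    {"x": 0,"y": 0,"z": 0,"wx": 0,"wy": 0,"wz": 0,"gripper": 0.5},
    {"x": 0,"y": 0,"z": 0,"wx": 0,"wy": 0,"wz": 0,"gripper": 0.5},
    {"x": 0,"y": 0,"z": 0,"wx": 0,"wy": 0,"wz": 0,"gripper": 0.5},
    {"x": 0,"y": 0,"z": 0,"wx": 0,"wy": 0,"wz": 0,"gripper": 0.5},
    {"x": 0,"y": 0,"z": 0,"wx": 0,"wy": 0,"wz": 0,"gripper": 0.5},
    {"x": 0,"y": 0,"z": 0,"wx": 0,"wy": 0,"wz": 0,"gripper": 0.5},
    {"x": 0,"y": 0,"z": 0,"wx": 0,"wy": 0,"wz": 0,"gripper": 0.5},
    {"x": 0,"y": 0,"z": 0,"wx": 0,"wy": 0,"wz": 0,"gripper": 0.5},
    {"x": 0,"y": 0,"z": 0,"wx": 0,"wy": 0,"wz": 0,"gripper": 0.5}
  ]
}}

```text
time_s: 18.43
position: [0.481, 0.1556, 0.3444]
ee_rot: [0.321, 0.63, -0.305, 0.638]
contact_force: [-0.2, -0.3, 0.1]
gripper_width: 0.0426
```

```bash
cat > still.py <<'E'
from cell import r
from h import *
for k in range(14):
    i=r.read_camera("scene")["img"]
    hsv=cv2.cvtColor(i,cv2.COLOR_BGR2HSV);m=cv2.inRange(hsv,(60,90,25),(90,255,255));m[:,:425]=0;m[:,485:]=0;m[:215]=0;m[275:]=0
    c=max(cv2.findContours(m,cv2.RETR_EXTERNAL,cv2.CHAIN_APPROX_NONE)[0],key=cv2.contourArea);M=cv2.moments(c)
    print(round(M["m10"]/M["m00"],2),round(M["m01"]/M["m00"],2),end=" | ")
print(r.get_state()["time_s"]);cv2.imwrite("pics/s13.png",i)
t=r.read_camera("top")["img"];cv2.imwrite("pics/t13.png",t)
a=cv2.resize(i[150:280,400:560],None,fx=2.5,fy=2.5,interpolation=cv2.INTER_CUBIC);b=cv2.resize(t[80:210,130:290],None,fx=2.5,fy=2.5,interpolation=cv2.INTER_CUBIC)
cv2.imwrite("pics/c13.png",np.hstack([a,b]))
def oc(p,o):
    h=cv2.cvtColor(p,cv2.COLOR_BGR2HSV);m=cv2.inRange(h,(5,150,90),(18,255,255))[380:450,240:320];return np.argwhere(m).mean(0)[::-1]+[240,380]
print("orange",oc(cv2.imread("pics/scene0.png"),0),oc(i,0))
E
python3 still.py
```

```text
451.33 244.47 | 451.45 244.48 | 451.52 244.41 | 451.61 244.48 | 451.72 244.31 | 451.48 244.53 | 451.49 244.44 | 451.59 244.37 | 451.52 244.41 | 451.38 244.44 | 451.49 244.49 | 451.55 244.44 | 451.36 244.41 | 451.56 244.36 | 19.1333
orange [278.45931284 410.68625678] [278.52229299 410.59872611]
```

View pics/c13.png

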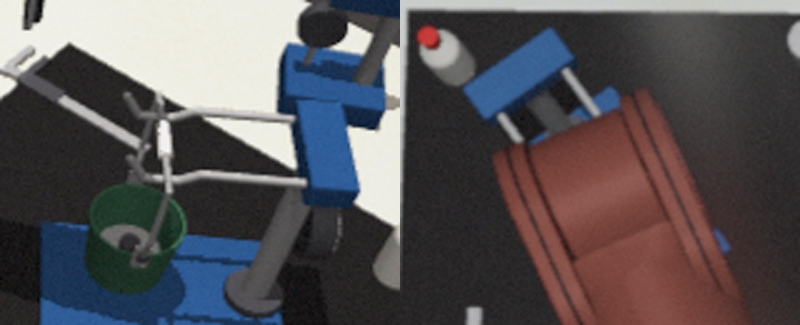

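```bash
python3 - <<'E'
from cell import r
from h import *
c=r.read_camera("scene");i=c["img"]
yaw=np.radians(37.5);x=np.array([np.cos(yaw),np.sin(yaw),0]);y=np.array([-x[1],x[0],0]);S=np.array([.6035,.2555,.222])+.003*x
f=5;u,v=420,180
j=cv2.resize(i[v:v+100,u:u+110],None,fx=f,fy=f,interpolation=cv2.INTER_CUBIC)
Z=np.array([0,0,1.])
pts=[S+.059*y,S-.059*y]+[S-.106*Z+.045*(np.cos(a)*x+np.sin(a)*y) for a in np.arange(0,6.3,.4)]
for p in pts:
    q=proj(c,p);cv2.circle(j,(int((q[0]-u+.5)*f),int((q[1]-v+.5)*f)),3,(0,0,255),-1)
cv2.imwrite("pics/c14.png",j)
E
```

```text
(no output)
```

View pics/c14.png

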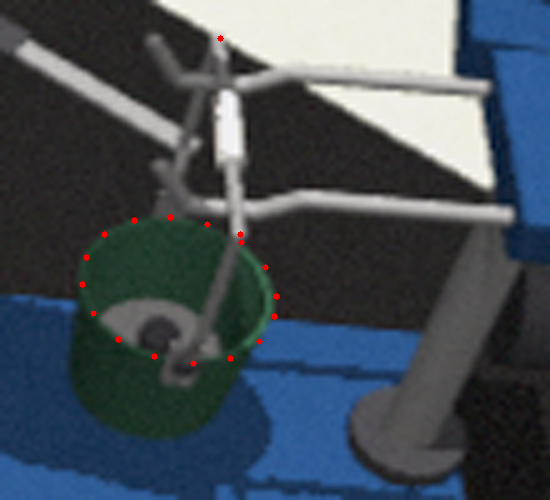

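The expected bar ends and a level rim ellipse line up with the image to about 1 px, so the pail hangs level on both seats. Handing in.

```bash
python3 -c "
from cell import r
print(r.job_done(), r.get_state()['time_s'])"
```

```text
the job is handed in; nothing more can be done
the job is handed in; nothing more can be done
```

The green pail hangs by its bail on both prongs of the blue stand, level and still, and the robot is clear of it. I swung the bail upright by its sleeve in an arc while the pail stood on the mat. I then lifted the pail straight up, brought it in over the hook tips, lowered it, let go and backed away. The job was handed in shortly after 19 s.

**Last checks:**
- **Still:** over the last 0.7 s of frames the pail moved less than 0.4 px, which is noise.
- **Level:** the bar ends and rim match a level pail on the seats to about 1 px.
- **Orange pail:** it moved less than 0.1 px from the start.
- **Hand:** the wrist reads about zero force.

**One disagreement:** the force readings still showed about 4 N of pail weight after the bar had reached the seat. I pressed down briefly to test contact and the wrist read about 50 N in total (44 N of it upward). That is under the 120 N wrist limit. I take it to have gone through the gripped bar, not the gripper body, where the limit is 40 N, but I could not confirm that separately. I eased off before opening the fingers.

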